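# Sort tested valve modules into pass and reject nests

## Task

Sort the tested valve modules from the sloping rack: seat the green-tagged one in the green nest and the red-tagged one in the red nest, each upright and flat on the pocket's floor. Set them down gently, not dropped, let go, and leave the yellow-tagged module in its slot and everything else where it is.

Things in the scene. Friction and masses are not known exactly. Their poses are not given: they have to be found in the camera images.
- module_green: Valve module 44 (x) x 56 (y) x 44 mm (z), about 0.2 kg, grey and white; green tag 34 x 30 mm on top at the -y end, folded down the -x side; on top at the +y end a black socket 22 x 14 mm, 10 mm high. Origin: centre of underside, z out of the top. Starts in any one of the rack's three slots, tilted 28 degrees: its x points up the slope (robot-ward), its top leans away from the robot. Green: passed its leak test.
- module_red: Valve module 44 (x) x 56 (y) x 44 mm (z), about 0.2 kg, grey and white; red tag 34 x 30 mm on top at the -y end, folded down the -x side; on top at the +y end a black socket 22 x 14 mm, 10 mm high. Origin: centre of underside, z out of the top. Starts in any one of the rack's three slots, tilted 28 degrees: its x points up the slope (robot-ward), its top leans away from the robot. Red: failed its leak test.
- module_yellow: Valve module 44 (x) x 56 (y) x 44 mm (z), about 0.2 kg, grey and white; yellow tag 34 x 30 mm on top at the -y end, folded down the -x side; on top at the +y end a black socket 22 x 14 mm, 10 mm high. Origin: centre of underside, z out of the top. Starts in any one of the rack's three slots, tilted 28 degrees: its x points up the slope (robot-ward), its top leans away from the robot. Yellow: not yet tested; it stays in the rack.
- rack: Fixed sloping rack, grey and white plastic on steel legs, 207 mm wide (its y), 110 mm deep, 129 mm high. Its deck faces away from the robot and rises towards it (along rack +x, within 0.3 rad of straight back) at 28 degrees. Three slots side by side, seat centres at rack x = 0, y = -67, 0, +67 mm, 80 mm above the table. Origin: on the table under the middle seat, z up.
- rack_seat (a point): Centre of the middle slot's seat on the deck, 80 mm above the table. Cheeks 6 mm thick, 38 mm high above the deck, stand 2.5 mm beside each module, so it can only be gripped on its lower and upper sides (44 mm apart, along its x), with the tool square to the slope. At the lower side a lip stands 8 mm above the deck; the upper side is open.
- nest_green: Pass nest, fixed flat on the table, left or right of the rack, turned up to 0.5 rad: steel plate 75 (x) x 87 (y) x 4 mm with a green rim 8 mm high (top 12 mm above the table) around a pocket 51 (x) x 63 mm (y); a module fits with 3.5 mm to spare per side, its x along the nest's x, either way round. Origin: centre of underside, z up.
- nest_red: Reject nest, fixed flat on the table, left or right of the rack, turned up to 0.5 rad: steel plate 75 (x) x 87 (y) x 4 mm with a red rim 8 mm high (top 12 mm above the table) around a pocket 51 (x) x 63 mm (y); a module fits with 3.5 mm to spare per side, its x along the nest's x, either way round. Origin: centre of underside, z up.
- nest_green_floor (a point): Centre of the pocket's floor in the green (pass) nest, 4 mm above the table.
- nest_red_floor (a point): Centre of the pocket's floor in the red (reject) nest, 4 mm above the table.
- cup: White paper cup, 80 mm wide, 92 mm high, loose, beside the rack. Leave it. Origin: centre of its foot.
- cleaner: Clear bottle of cleaner with a green cap, 60 mm wide, 150 mm high, loose, beside the rack. Leave it. Origin: centre of its foot.
- wrench: Steel wrench 150 mm long lying loose between the robot and the rack, under 20 mm high. Leave it. Origin: underside, x along its length.
- union_nut: Brass union nut, 32 mm wide, 28 mm high, loose between the robot and the rack. Leave it. Origin: centre of its foot.
There are look-alikes about, which are no part of the job. Leave any turquoise look-alike of the module_red alone.

How it is judged (in metres and radians):
At the end, for the whole second after the job is handed in: The green- and red-tagged modules lie in the nests of their colour: underside centre within 6.5 mm of the pocket floor centre, tilt under 0.06 rad, x axes along the nest's within 0.16 rad (either way), at rest, released; the yellow-tagged one is within 10 mm of its start (distance between module_green and nest_green_floor below 0.0065 m and angle between each of module_green, module_red's own z axis and vertical below 0.06 rad and angle between the x axis of module_green and the x axis of nest_green, either way round below 0.16 rad and linear speed of each of module_green, module_red below 0.02 m/s and angular speed of each of module_green, module_red below 0.2 rad/s and contact force between each of module_green, module_red and the fingers below 0.05 N and distance between module_red and nest_red_floor below 0.0065 m and angle between the x axis of module_red and the x axis of nest_red, either way round below 0.16 rad and distance of module_yellow from where it was at the start of the episode below 0.01 m); the robot touches nothing.
It fails at once if the green-tagged module is let go in the air over a nest, 16 mm or more above the pocket's floor ((horizontal distance between module_green and nest_green below 0.06 m and z of module_green in the frame of nest_green above 0.02 m and contact force between module_green and anything else below 0.02 N) or (horizontal distance between module_green and nest_red below 0.06 m and z of module_green in the frame of nest_red above 0.02 m and contact force between module_green and anything else below 0.02 N)).
It fails at once if the red-tagged module is let go in the air over a nest, 16 mm or more above the pocket's floor ((horizontal distance between module_red and nest_green below 0.06 m and z of module_red in the frame of nest_green above 0.02 m and contact force between module_red and anything else below 0.02 N) or (horizontal distance between module_red and nest_red below 0.06 m and z of module_red in the frame of nest_red above 0.02 m and contact force between module_red and anything else below 0.02 N)).
It fails at once if the yellow-tagged module is moved 15 mm or more (distance of module_yellow from where it was at the start of the episode above 0.015 m).
It fails at once if a bystander (cup, cleaner bottle, wrench, union nut) is moved 30 mm or more (distance of any of cup, cleaner, wrench, union_nut from where it was at the start of the episode above 0.03 m).
It also fails if it takes over 54 s, if anything falls off the work surface, if the arm or the gripper's body presses on something with over 40 N, if the wrist force passes 120 N, or if a joint passes its speed limit or range.

## Robot

A 6-joint arm with a two-finger parallel gripper is mounted at the origin on the work surface. World frame = base frame: x ahead of the robot, y to its left, z up, the work surface at z = 0. Lengths are in m, angles in degrees, forces in N, time in s.
With the tool pointing down it reaches from about 0.35 to 0.875 m from the base axis. Payload 4.2 kg.
Tool frame: the origin (TCP) lies on the centre line of the jaws, within the pads' length; the fingertips stand tip_reach ahead of it and the grasp point (between the pads) is the TCP (tip_reach is the distance from the TCP to the fingertips, in m); z points along the fingers, y is the line along which they close (so a half turn about z gives the same grasp; the last joint's range is limited). The gripper opens to 87 mm and grips with 3 to 60 N. Pads are 19 mm wide; open, the fingers measure 117 mm over their backs; the gripper's body (75 mm by 190 mm) begins 51 mm behind the grasp point.
Start: joints at [82.197, 22.042, 0.453, 0, -68.411, -14.817], TCP at [0.24, 0.577, 0.242] pointing down, gripper open.
Joint ranges: [-179.83, 179.83], [-69.29, 118.12], [-61.27, 80.66], [-181.25, 117.63], [-171.15, -9.14], [-177.46, 177.46]. Speed limits (degrees/s): [159.86, 159.86, 180, 180, 180, 180].

## Interface

Orientations are given as a 3x3 rotation matrix whose columns are the frame's x, y, z axes.
In Python, from station import sense, capture, finish_job, tip_reach gives the robot as it stands.
- The arm moves only by the tool arm_command, never from a script. Its argument "deltas" is a list of rows, each a list of 7 numbers: the turn, a rotation vector about the tool's x, y, z in rad, then the shift along the tool's x, y, z in cm, then the closure, from -1 (fully open) to 1 (shut), so that 0 is half open. In form: [[rx, ry, rz, dx, dy, dz, hand], ...]. A call has 1 to 8 rows; each row is the pose to reach, as a shift and turn from the pose commanded when the call began, along the tool's axes at that moment; what a row does not reach only later rows make up. A row lasts 1/12 s, in which the tool goes at most 41.7 mm and 7.16 degrees, less where a joint would pass 70% of its speed; a pose out of reach is approached as far as the arm can. A call with a gripper value outside its range is refused whole. The fingers move at their own pace and stop on an object; the grip force is fixed at half the most. Time passes only in rows, so rows that repeat a pose let the fingers close. It gives the time, the measured TCP pose, the force, the opening and the grip force at its end, in the units of the state.
- sense(): the state, without advancing time (a new reading comes with each control period).
- capture(name): name is "scene" or "side" or "wrist"; returns a dict with "pixels" (420x560x3 uint8, blue, green, red), "fovy" (degrees; the focal length in pixels is half the picture's height over the tangent of half this angle, whatever the lens; pixels are square), "cx", "cy" (the principal point, pixels), "rvec" (rotation vector, rad) and "tvec" (3), from world to camera coordinates, as OpenCV has them. Camera axes: x right, y down, z forward; pixel columns grow to the right and rows downward; lengths in m; the calibration is good to about 2 mm. A picture is of the moment at which its call begins. There is no depth.
- finish_job(): hands the job in; it is judged then, once.
The state is a dict: "time_s": time; "joints": joint angles; "joint_velocities": joint speeds; "effort": joint torques, N m; "tcp_pos": TCP position; "ee_rot": TCP orientation; "wrist_force": force on the tool from outside, world axes, zero at the start; "moment": the same for the moment, N m; "gripper_width": opening from 0.0 (shut) to 1.0 (fully open); "gripper_force": force on a finger pad.
Only numpy, scipy, OpenCV 4.12 (cv2) and the standard library are available. Lean on these libraries where they do the work, as an engineer would, in place of code of your own. Each camera call takes 0.05 s, during which the arm holds its last target. There are 200 camera calls.

## Working session

There is one attempt and no reset: what is moved stays moved. The work goes in short steps, Python scripts to look and compute and a tool call to move; the robot and the scene stay as the last step left them, time stands still between calls to the robot, and variables do not carry over. Pictures are saved under pics/ and viewed, at most 10 in all, crops included, and the job is handed in when it is done.

Besides the shell and the picture viewer there is one more tool, called after "Request:" in YAML: its name, and indented under it one key for each argument. arm_command: Moves the arm, as the interface text tells. Its arguments: {"type":"object","properties":{"deltas":{"type":"array"}},"required":["deltas"]}

```bash
mkdir -p pics; python3 - <<'E'
from station import *
import cv2,numpy as np
s=sense();print(s['time_s'],s['tcp_pos'],s['ee_rot'],tip_reach if not callable(tip_reach) else tip_reach(),s['gripper_width'])
for n in("scene","side","wrist"):
    c=capture(n);cv2.imwrite(f'pics/{n}0.png',c['pixels'])
    R=cv2.Rodrigues(np.array(c['rvec'],float))[0];print(n,c['fovy'],c['cx'],c['cy'],-R.T@np.array(c['tvec']).ravel(),R[2])
    import pickle;pickle.dump(c,open(f'{n}0.pkl','wb'))
E
```

```text
0.0 [0.240159   0.57639372 0.24046716] [[ 9.22988621e-01 -3.84826449e-01 -7.81145965e-04]
 [-3.84827234e-01 -9.22986303e-01 -2.06999545e-03]
 [ 7.56019709e-05  2.21118848e-03 -9.99997552e-01]] 0.019 1.0005877954959634
scene 43.8306470560218 273.84673039759207 211.1556935753924 [1.32978122 0.05801759 0.77490191] [-0.74272604 -0.03514954 -0.66867222]
side 57.37091692537639 279.923240385724 203.2148394781017 [0.01076249 0.48615956 0.45656065] [ 0.62588059 -0.60771706 -0.48882867]
wrist 65.40655869217355 280.58388383457645 212.7604318791323 [0.30928837 0.54785448 0.38466212] [-0.25470174  0.10439466 -0.96136818]
```

View pics/scene0.png

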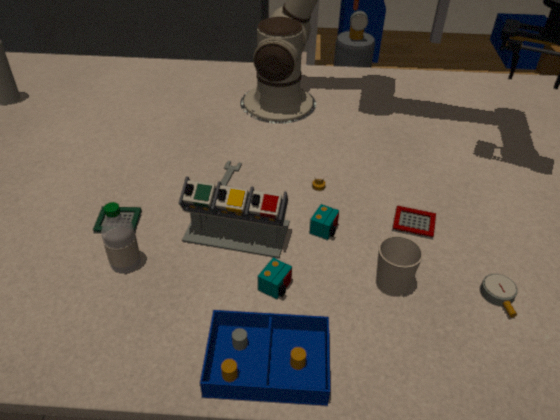

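View pics/side0.png

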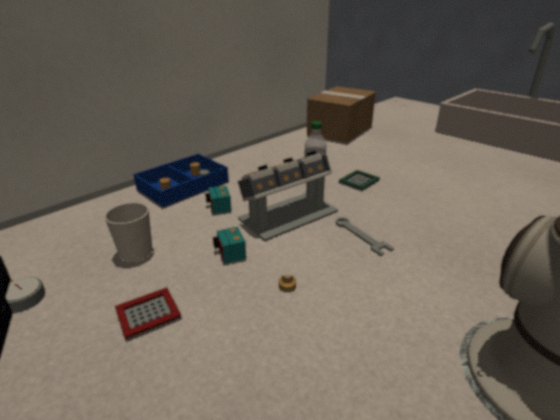

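The scene view shows the rack with green, yellow and red tags at (203,193), (235,199) and (269,204). The green nest is at (118,219), partly hidden by the bottle at (121,245), and the red nest is at (414,221). The turquoise decoys are at (324,221) and (275,277). The side view agrees: red nest at (148,312), green nest at (360,180), wrench at (363,235).

```bash
cat > h.py <<'E'
import numpy as np,cv2,pickle
def cam(c):
    R=cv2.Rodrigues(np.array(c['rvec'],float))[0];t=np.array(c['tvec'],float).ravel()
    f=210/np.tan(np.radians(c['fovy'])/2);return R,-R.T@t,f
def cast(c,uv,p0,n):
    R,o,f=cam(c);uv=np.atleast_2d(uv).astype(float)
    d=np.c_[(uv[:,0]-c['cx'])/f,(uv[:,1]-c['cy'])/f,np.ones(len(uv))]@R
    return o+d*(((np.array(p0)-o)@n)/(d@n))[:,None]
def proj(c,P):
    R,o,f=cam(c);q=(np.atleast_2d(P)-o)@R.T;return np.c_[q[:,0]/q[:,2]*f+c['cx'],q[:,1]/q[:,2]*f+c['cy']]
def mask(c,lo,hi):
    h=cv2.cvtColor(c['pixels'],cv2.COLOR_BGR2HSV);lo,hi=np.array(lo),np.array(hi)
    if lo[0]>hi[0]:return cv2.inRange(h,lo,np.array([180,*hi[1:]]))|cv2.inRange(h,np.array([0,*lo[1:]]),hi)
    return cv2.inRange(h,lo,hi)
def blobs(m,amin=60):
    cs,_=cv2.findContours(m,cv2.RETR_EXTERNAL,cv2.CHAIN_APPROX_NONE)
    return sorted([k[:,0,:] for k in cs if cv2.contourArea(k)>=amin],key=lambda k:k[:,0].mean())
E
python3 - <<'E'
from h import *
Z=np.array([0,0,1.])
for n in('scene','side'):
    c=pickle.load(open(n+'0.pkl','rb'))
    for col,lo,hi in(('red',(172,130,50),(6,255,255)),('green',(55,70,25),(84,255,255)),('yellow',(19,150,90),(32,255,255))):
        for b in blobs(mask(c,lo,hi),30):
            P=cast(c,b,[0,0,.012],Z);r=cv2.minAreaRect((P[:,:2]*1000).astype(np.float32))
            print(n,col,b.mean(0).round(),cv2.contourArea(b),'z12',np.round(r[0]),np.round(r[1],1),round(r[2],1), b.min(0),b.max(0))
a=cv2.resize(pickle.load(open('scene0.pkl','rb'))['pixels'][165:265,90:300],None,fx=3.8,fy=3.8,interpolation=2)
b=cv2.resize(pickle.load(open('side0.pkl','rb'))['pixels'][145:225,230:410],None,fx=2.5,fy=2.5)
o=np.zeros((600,800,3),np.uint8);o[:380,:798]=a;o[390:590,:450]=b
cv2.imwrite('pics/z.png',o)
E
```

```text
scene red [269. 203.] 212.0 z12 [454.   6.] [33.4 55.7] 85.8 [261 194] [278 211]
scene red [414. 221.] 913.0 z12 [489. 321.] [85.3 79.4] 76.4 [393 206] [435 236]
scene green [117. 215.] 392.5 z12 [ 525. -314.] [92.5 85.7] 2.4 [ 94 202] [140 231]
scene green [202. 192.] 173.0 z12 [ 430. -148.] [31.4 54.1] 87.7 [194 184] [210 200]
scene yellow [229. 366.] 127.0 z12 [867. -33.] [22.1 21.7] 4.1 [222 360] [235 372]
scene yellow [236. 197.] 214.0 z12 [442. -70.] [34.2 56.9] 87.2 [227 189] [244 206]
scene yellow [298. 354.] 120.0 z12 [837.  80.] [23.3 20.2] 2.0 [292 348] [304 360]
scene yellow [509. 307.] 51.5 z12 [710. 464.] [27.5 11.3] 9.3 [504 301] [515 313]
side red [146. 313.] 1762.5 z12 [480. 326.] [83.7 76.6] 76.6 [116 288] [179 337]
side green [223. 191.] 48.0 z12 [726.  -9.] [22.3 52.9] 58.6 [218 187] [228 196]
side green [234. 234.] 37.0 z12 [553.  98.] [34.6 55.8] 65.8 [221 227] [243 241]
side green [316. 125.] 43.0 z12 [ 909. -578.] [30.1 72.8] 41.4 [312 122] [320 128]
side green [358. 181.] 71.5 z12 [ 523. -305.] [69.  81.9] 2.8 [341 172] [377 187]
```

View pics/z.png

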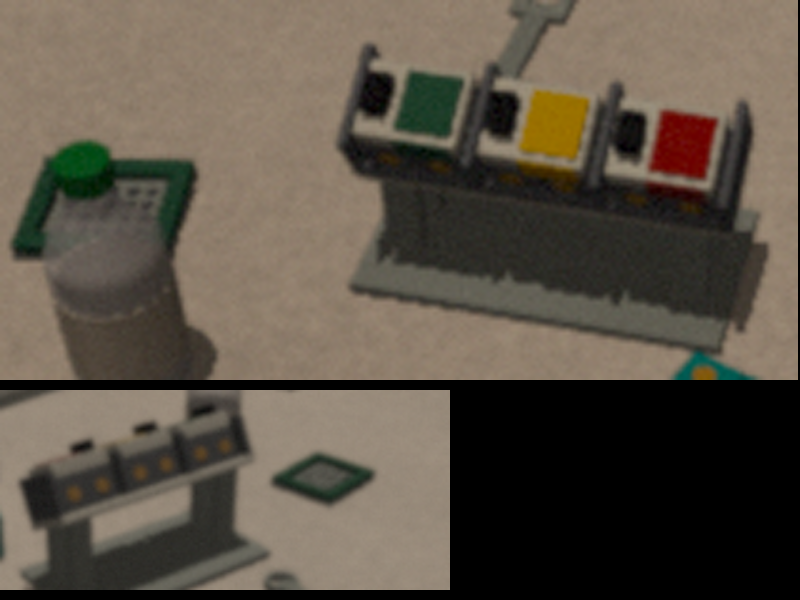

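The zoom shows the tags lying on the +y half of each module, the sockets on the -y half, and the bottle standing in front of the green nest. Next I get the rack pose from the tag centres, then the bottle position.

```bash
python3 - <<'E'
from h import *
Z=np.array([0,0,1.]);s,co=np.sin(np.radians(28)),np.cos(np.radians(28))
c=pickle.load(open('scene0.pkl','rb'))
bs=[]
for lo,hi in(((55,70,25),(84,255,255)),((19,150,90),(32,255,255)),((172,130,50),(6,255,255))):
    bs.append([b for b in blobs(mask(c,lo,hi),100) if 180<b[:,0].mean()<290 and b[:,1].mean()<215][0])
yaw=np.pi;p=None
P=np.array([cast(c,b.mean(0),[0,0,.117],Z)[0] for b in bs])
for it in range(3):
    d=P[2]-P[0];yd=-d/np.linalg.norm(d)  # rack y
    xd=np.cross(yd,Z);nx=xd*co+Z*s;n=-xd*s+Z*co
    for i,b in enumerate(bs):
        Q=cast(c,b,P[1],n);r=cv2.minAreaRect(np.c_[(Q-P[1])@nx,(Q-P[1])@yd].astype(np.float32)*1000)
        print(np.round(P[i],4),np.round(r[0],1),np.round(r[1],1),round(r[2],1))
        P[i]=P[1]+r[0][0]/1000*nx+r[0][1]/1000*yd if i!=1 else P[1]
    print('yaw x',np.degrees(np.arctan2(xd[1],xd[0])),np.linalg.norm(P[2]-P[0]))
for uv,z in(((112,212),.15),((397,245),.092)):print(cast(c,uv,[0,0,z],Z))
for uv in((123,266),(397,290)):print('foot near edge',cast(c,uv,[0,0,0],Z))
sd=pickle.load(open('side0.pkl','rb'));print(cast(sd,(316,123),[0,0,.15],Z),cast(sd,(130,213),[0,0,.092],Z),cast(sd,(287,280),[0,0,.028],Z),cast(sd,[(345,222),(388,247)],[0,0,.01],Z))
E
```

```text
[ 0.5541 -0.1194  0.117 ] [ 0.2 67.4] [27.2 31.2] 89.2
[ 0.565 -0.053  0.117] [ 0.4 -0.2] [29.9 33.3] 89.6
[0.575  0.0135 0.117 ] [  0.4 -67.1] [33.3 28.7] 0.7
yaw x 171.07761077301433 0.13457106935404148
[ 0.5544 -0.1196  0.1171] [ 0.2 67.4] [27.2 31.2] 89.1
[ 0.565 -0.053  0.117] [ 0.4 -0.2] [29.8 33.3] 89.5
[0.5751 0.0133 0.1172] [  0.3 -67.1] [33.3 28.7] 0.6
yaw x 171.16141595117693 0.13454846518473487
[ 0.5545 -0.1196  0.1171] [ 0.3 67.4] [27.2 31.2] 89.1
[ 0.565 -0.053  0.117] [ 0.4 -0.2] [29.8 33.3] 89.5
[0.5751 0.0133 0.1172] [  0.3 -67.1] [33.3 28.7] 0.5
yaw x 171.1929177702964 0.1345398983535513
[[ 0.6604386  -0.26106514  0.15      ]]
[[0.64618549 0.25307313 0.092     ]]
foot near edge [[ 6.54195113e-01 -2.70034840e-01  1.11022302e-16]]
foot near edge [[0.67535309 0.26561062 0.        ]]
[[ 0.6411216  -0.25947238  0.15      ]] [[0.65026247 0.25642143 0.092     ]] [[0.36225639 0.13005208 0.028     ]] [[ 0.42160024 -0.11019114  0.01      ]
 [ 0.30519983 -0.09520911  0.01      ]]
```

Rack yaw is 171.2°, slot spacing comes out at 67 mm, and tags measure 34×30, all as expected. I now write a move helper and go above the red nest first for a close look.

```bash
cat > mv.py <<'E'
import numpy as np
from scipy.spatial.transform import Rotation as Ro
from station import sense
def rot(yaw,tilt=0):  # tool y along module x; yaw of module x (deg), slope tilt (deg)
    a,t=np.radians(yaw),np.radians(tilt);xd=np.array([np.cos(a),np.sin(a),0]);Z=np.array([0,0,1.])
    y=xd*np.cos(t)+Z*np.sin(t);z=xd*np.sin(t)-Z*np.cos(t)
    return np.c_[np.cross(y,z),y,z]
def delta(p,R,quiet=0):
    s=sense();R0=np.array(s['ee_rot']);r=Ro.from_matrix(R0.T@R).as_rotvec();d=R0.T@(np.array(p)-s['tcp_pos'])*100
    print('t',round(s['time_s'],2),'w',round(s['gripper_width'],3),'pos',np.round(s['tcp_pos'],4),'delta',np.round(r,3),np.round(d,2),'angle',np.degrees(np.linalg.norm(r)).round(1))
E
python3 -c "
from mv import *
delta([.484,.323,.22],rot(166.5))"
```

```text
t 0.15 w 0.998 pos [0.2402 0.5765 0.2407] delta [ 1.000e-03 -1.000e-03  1.411e+00] [32.26 14.02  2.1 ] angle 80.9
```

Request:
arm_command:
  deltas:
    - [0,0,1.411,32.26,14.02,2.1,-1]
    - [0,0,1.411,32.26,14.02,2.1,-1]
    - [0,0,1.411,32.26,14.02,2.1,-1]
    - [0,0,1.411,32.26,14.02,2.1,-1]
    - [0,0,1.411,32.26,14.02,2.1,-1]
    - [0,0,1.411,32.26,14.02,2.1,-1]
    - [0,0,1.411,32.26,14.02,2.1,-1]
    - [0,0,1.411,32.26,14.02,2.1,-1]

```text
time_s: 0.82
tcp_pos: [0.4719, 0.3354, 0.2215]
ee_rot: [[0.169, -0.986, -0.0], [-0.986, -0.169, -0.0], [0.0, 0.0, -1.0]]
wrist_force: [0.1, 1.1, -1.3]
gripper_width: 0.999
gripper_force: 0.0
```

```bash
python3 -c "
from mv import *
delta([.484,.323,.22],rot(166.5))"
```

```text
t 0.82 w 0.999 pos [0.4719 0.3354 0.2215] delta [ 0.    -0.     0.406] [ 1.43 -0.98  0.15] angle 23.2
```

Request:
arm_command:
  deltas:
    - [0,0,0.411,0,0,0,-1]
    - [0,0,0.411,0,0,0,-1]
    - [0,0,0.411,0,0,0,-1]
    - [0,0,0.411,0,0,0,-1]
    - [0,0,0.411,0,0,0,-1]
    - [0,0,0.411,0,0,0,-1]

```text
time_s: 1.32
tcp_pos: [0.4709, 0.337, 0.2214]
ee_rot: [[-0.232, -0.973, -0.0], [-0.973, 0.232, -0.0], [0.0, 0.0, -1.0]]
wrist_force: [-0.4, 0.1, 0.2]
gripper_width: 0.998
gripper_force: 0.0
```

```bash
python3 - <<'E'
from mv import *
from h import *
from station import capture
delta([.484,.323,.22],rot(166.5))
c=capture('wrist');cv2.imwrite('pics/w1.png',c['pixels']);pickle.dump(c,open('w1.pkl','wb'))
m=mask(c,(172,130,50),(6,255,255))
for b in blobs(m,400):
    r=cv2.minAreaRect((cast(c,b,[0,0,.012],np.array([0,0,1.]))[:,:2]*1000).astype(np.float32));print('outer',r,b.min(0),b.max(0))
cs,h=cv2.findContours(m,cv2.RETR_CCOMP,cv2.CHAIN_APPROX_NONE)
for k,hh in zip(cs,h[0]):
    if hh[3]>=0 and cv2.contourArea(k)>1000:
        print('inner',cv2.minAreaRect((cast(c,k[:,0],[0,0,.012],np.array([0,0,1.]))[:,:2]*1000).astype(np.float32)))
E
```

```text
t 1.32 w 0.998 pos [0.4709 0.337  0.2214] delta [ 0.    -0.     0.002] [ 1.06 -1.6   0.14] angle 0.1
outer ((461.5548400878906, 297.1755065917969), (40.608642578125, 72.5393295288086), 41.32238006591797) [242 141] [299 186]
```

View pics/w1.png

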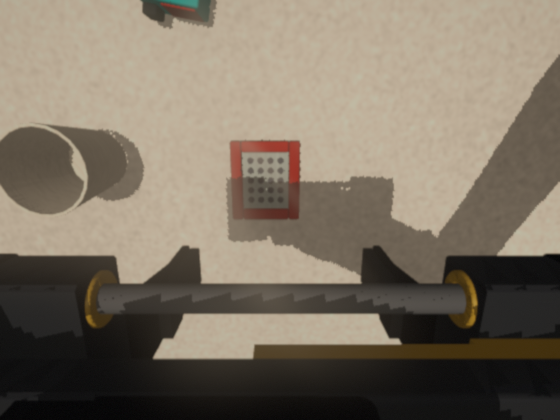

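The wrist view shows the red nest at pixels 230–300 × 141–218, half in the gripper's shadow, with the cup at left (60,168). I re-mask with a lower brightness limit.

```bash
cat > nest.py <<'E'
from h import *
def nest(c,lo,hi,roi=None):
    Z=np.array([0,0,1.]);m=mask(c,lo,hi);m=cv2.morphologyEx(m,cv2.MORPH_CLOSE,np.ones((3,3)))
    cs,h=cv2.findContours(m,cv2.RETR_CCOMP,cv2.CHAIN_APPROX_NONE)
    for k,hh in zip(cs,h[0]):
        if cv2.contourArea(k)>800:
            r=cv2.minAreaRect((cast(c,k[:,0],[0,0,.012],Z)[:,:2]*1000).astype(np.float32))
            print('inner' if hh[3]>=0 else 'outer',np.round(r[0],1),np.round(r[1],1),round(r[2],1),k[:,0].min(0),k[:,0].max(0))
E
python3 - <<'E'
from nest import *
nest(pickle.load(open('w1.pkl','rb')),(170,90,25),(8,255,255))
nest(pickle.load(open('side0.pkl','rb')),(170,100,25),(8,255,255))
nest(pickle.load(open('scene0.pkl','rb')),(170,100,25),(8,255,255))
from mv import *
delta([.61,-.075,.25],rot(171.2,28))
E
```

```text
outer [484.1 322.9] [85.1 74. ] 76.6 [230 141] [299 218]
outer [480.4 326. ] [85.  79.4] 76.4 [115 288] [179 338]
inner [480.9 325.7] [65.3 50.3] 76.8 [124 295] [170 328]
outer [488.8 321.6] [86.4 81.2] 76.5 [393 206] [435 236]
t 1.37 w 0.998 pos [0.4709 0.3371 0.2215] delta [-0.488  0.019 -0.079] [ 36.87 -23.08  -2.85] angle 28.4
```

Request:
arm_command:
  deltas:
    - [-0.488,0.019,-0.079,36.87,-23.08,-2.85,-1]
    - [-0.488,0.019,-0.079,36.87,-23.08,-2.85,-1]
    - [-0.488,0.019,-0.079,36.87,-23.08,-2.85,-1]
    - [-0.488,0.019,-0.079,36.87,-23.08,-2.85,-1]
    - [-0.488,0.019,-0.079,36.87,-23.08,-2.85,-1]
    - [-0.488,0.019,-0.079,36.87,-23.08,-2.85,-1]
    - [-0.488,0.019,-0.079,36.87,-23.08,-2.85,-1]
    - [-0.488,0.019,-0.079,36.87,-23.08,-2.85,-1]

```text
time_s: 2.03
tcp_pos: [0.5776, 0.0199, 0.2432]
ee_rot: [[-0.153, -0.873, -0.464], [-0.988, 0.135, 0.073], [-0.001, 0.47, -0.883]]
wrist_force: [0.3, 0.6, -0.1]
gripper_width: 1.001
gripper_force: 0.0
```

```bash
python3 -c "
from mv import *
delta([.608,-.071,.225],rot(171.2,28))"
```

```text
t 2.03 w 1.001 pos [0.5776 0.0199 0.2432] delta [0.    0.001 0.   ] [ 8.52 -4.73 -0.47] angle 0.1
```

Request:
arm_command:
  deltas:
    - [0,0,0,7.3,-4.2,-0.4,-1]
    - [0,0,0,7.3,-4.2,-0.4,-1]
    - [0,0,0,7.3,-4.2,-0.4,-1]
    - [0,0,0,7.3,-4.2,-0.4,-1]
    - [0,0,0,7.3,-4.2,-0.4,-1]

```text
time_s: 2.45
tcp_pos: [0.6043, -0.0563, 0.2268]
ee_rot: [[-0.154, -0.872, -0.464], [-0.988, 0.135, 0.073], [-0.001, 0.47, -0.883]]
wrist_force: [0.2, 0.0, 0.6]
gripper_width: 0.996
gripper_force: 0.0
```

```bash
python3 - <<'E'
from mv import *
from h import *
from station import capture
delta([.608,-.071,.225],rot(171.2,28))
c=capture('wrist');cv2.imwrite('pics/w2.png',c['pixels']);pickle.dump(c,open('w2.pkl','wb'))
E
```

```text
t 2.45 w 0.996 pos [ 0.6043 -0.0563  0.2268] delta [ 0.     0.001 -0.   ] [ 1.4  -0.61 -0.12] angle 0.1
```

View pics/w2.png

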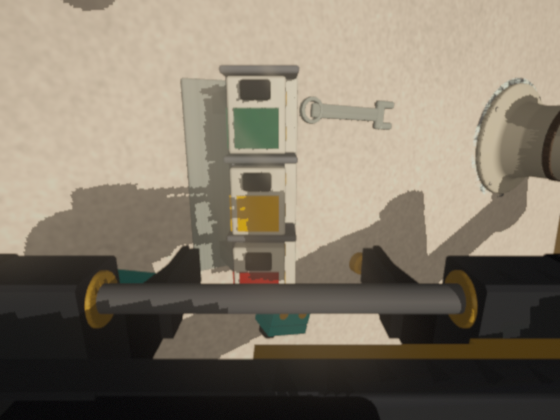

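The wrist view looks square onto the deck: green tag at (256,129), yellow tag at (258,214), sockets above each tag, red tag partly hidden at (258,280). I cast tags and white tops onto the tilted top plane.

```bash
python3 - <<'E'
from h import *
from mv import rot
c=pickle.load(open('w2.pkl','rb'))
R=rot(171.2,28);yd,nx,n=R[:,0],R[:,1],-R[:,2]
Pm=np.array([.5386,-.060,.08])           # estimated middle seat
top=Pm+.044*n
for name,lo,hi in(('g',(60,60,30),(90,255,255)),('y',(15,120,60),(32,255,255))):
    b=max(blobs(mask(c,lo,hi),300),key=lambda k:cv2.contourArea(k))
    Q=cast(c,b,top,n)-top;r=cv2.minAreaRect(np.c_[Q@nx,Q@yd].astype(np.float32)*1000);print(name,np.round(r[0],1),np.round(r[1],1),round(r[2],1),b.min(0),b.max(0))
# white top outline along rows/cols
g=cv2.cvtColor(c['pixels'],cv2.COLOR_BGR2GRAY)
print(g[145,215:305]);print(g[66:160,275]);
for uv in((228,145),(285,145),(275,77),(275,152)):
    q=cast(c,uv,top,n)[0]-top;print(uv,np.round([q@nx*1e3,q@yd*1e3],1))
E
```

```text
g [-3.6 55.1] [27.5 26.6] 89.8 [241 109] [276 146]
y [ 132.3 -145.4] [ 21.1 288.5] 90.0 [254 339] [559 358]
[113 113 113 113 113 112 112 111 111 111 110 110 111 122 154 175 185 186
 178 144 115 111 110 111 111 112 112 112 113 113 113 114 114 114 114 113
 112 111 111 110 109 108 107 106 106 106 104 104 103 103 103 102 102 102
 102 102 101 101 101 101 102 101 104 135 182 195 196 196 194 190 184 192
 198 198 198 198 198 198 198 198 194 189 190 191 192 194 196 196 196 195]
[127 127 129 129 126 120 111 102  99 114 152 179 191 195 196 196 196 195
 196 195 196 196 196 196 196 196 196 196 196 196 196 197 197 197 197 197
 197 197 197 197 190 161 125 107 105 105 104 104 103 103 103 103 103 103
 103 103 103 103 103 103 103 104 104 105 104 104 104 103 103 103 103 102
 102 102 102 102 102 102 102 102 102 108 140 178 192 189 171 132  95  87
  97 112 123 126]
(228, 145) [-27.8  42.1]
(285, 145) [16.6 42.1]
(275, 77) [ 9.1 91.3]
(275, 152) [ 8.8 36.7]
```

```bash
cat > rk.py <<'E'
from h import *
from mv import *
R=rot(171.2,28);yd,nx,n=R[:,0],R[:,1],-R[:,2];xd=np.array([nx[0],nx[1],0])/np.cos(np.radians(28))
def fit(c,E,off):  # E: pixel edges lowx,highx,far +y,near -y ; off: slot rack y
    Pm=np.array([.5386,-.060,.08])
    for _ in range(5):
        top=Pm+.044*n;q=cast(c,E,top,n)-top;x,y=q@nx,q@yd
        Pm=Pm+(x[0]+x[1])/2/np.cos(np.radians(28))*xd+((y[2]+y[3])/2-off)*yd
    print('middle seat',np.round(Pm,4),'size',round((x[1]-x[0])*1e3,1),round((y[2]-y[3])*1e3,1));return Pm
E
python3 - <<'E'
from rk import *
c=pickle.load(open('w2.pkl','rb'))
Pm=fit(c,[(228.3,145),(285,145),(275,75.5),(275,152.5)],.067)
s=pickle.load(open('scene0.pkl','rb'))
for k in(.067,0,-.067):print('tag in scene predicted',proj(s,Pm+k*yd+.044*n-.0105*yd))
g=Pm+.067*yd;print('seat green',g)
delta(g+.131*n,R);delta(g+.031*n,R)
E
```

```text
middle seat [ 0.5449 -0.0582  0.08  ] size 43.7 55.4
tag in scene predicted [[203.28741358 192.20115321]]
tag in scene predicted [[236.44838274 197.34642525]]
tag in scene predicted [[270.26914617 202.59407128]]
seat green [ 0.53462974 -0.12443647  0.08      ]
t 2.5 w 0.998 pos [ 0.6043 -0.0555  0.2274] delta [-0.001  0.001  0.001] [ 7.88 -1.76  2.64] angle 0.1
t 2.5 w 0.998 pos [ 0.6043 -0.0555  0.2274] delta [-0.001  0.001  0.001] [ 7.89 -1.76 12.64] angle 0.1
```

Request:
arm_command:
  deltas:
    - [0,0,0,7.9,-1.76,2.6,-1]
    - [0,0,0,7.9,-1.76,2.6,-1]
    - [0,0,0,7.9,-1.76,2.6,-1]
    - [0,0,0,7.9,-1.76,2.6,-1]
    - [0,0,0,7.9,-1.76,2.6,-1]
    - [0,0,0,7.9,-1.76,2.6,-1]

```text
time_s: 3.0
tcp_pos: [0.5961, -0.1332, 0.1971]
ee_rot: [[-0.151, -0.874, -0.462], [-0.988, 0.133, 0.072], [-0.001, 0.467, -0.884]]
wrist_force: [0.7, 0.8, 1.1]
gripper_width: 1.002
gripper_force: 0.0
```

```bash
python3 - <<'E'
from rk import *
Pm=np.array([.5449,-.0582,.08]);delta(Pm+.067*yd+.031*n,R)
E
```

```text
t 3.0 w 1.002 pos [ 0.5961 -0.1332  0.1971] delta [-0.003  0.     0.002] [8.000e-02 1.000e-02 1.016e+01] angle 0.2
```

Request:
arm_command:
  deltas:
    - [-0.003,0,0.002,0.08,0,3,-1]
    - [-0.003,0,0.002,0.08,0,5.5,-1]
    - [-0.003,0,0.002,0.08,0,7.5,-1]
    - [-0.003,0,0.002,0.08,0,9,-1]
    - [-0.003,0,0.002,0.08,0,10.1,-1]
    - [-0.003,0,0.002,0.08,0,10.1,-1]
    - [-0.003,0,0.002,0.08,0,10.1,-1]

```text
time_s: 3.58
tcp_pos: [0.5491, -0.1272, 0.1075]
ee_rot: [[-0.153, -0.872, -0.465], [-0.988, 0.135, 0.072], [0.0, 0.471, -0.882]]
wrist_force: [-0.4, -0.2, 0.0]
gripper_width: 1.004
gripper_force: 0.0
```

```bash
python3 - <<'E'
from rk import *
Pm=np.array([.5449,-.0582,.08]);delta(Pm+.067*yd+.031*n,R);print(sense()['wrist_force'])
E
```

```text
t 3.58 w 1.004 pos [ 0.5491 -0.1272  0.1075] delta [ 0.002 -0.    -0.001] [-0.05  0.01  0.02] angle 0.1
[-0.41950674 -0.20573019  0.02397583]
```

Request:
arm_command:
  deltas:
    - [0,0,0,0,0,0,-0.3]
    - [0,0,0,0,0,0,0.0]
    - [0,0,0,0,0,0,0.2]
    - [0,0,0,0,0,0,1]
    - [0,0,0,0,0,0,1]
    - [0,0,0,0,0,0,1]
    - [0,0,0,0,0,0,1]
    - [0,0,0,0,0,0,1]

```text
time_s: 4.25
tcp_pos: [0.5486, -0.1284, 0.1067]
ee_rot: [[-0.156, -0.871, -0.466], [-0.988, 0.138, 0.073], [0.0, 0.471, -0.882]]
wrist_force: [-0.2, -0.5, -0.4]
gripper_width: 0.506
gripper_force: 30.0
```

Request:
arm_command:
  deltas:
    - [0,0,0,0,0,-0.7,1]
    - [0,0,0,0,0,-2,1]
    - [0,0,0,0,0,-4,1]
    - [0,0,0,0,0,-6.5,1]
    - [0,0,0,0,0,-9,1]
    - [0,0,0,0,0,-11,1]
    - [0,0,0,0,0,-12,1]
    - [0,0,0,0,0,-12,1]

```text
time_s: 4.92
tcp_pos: [0.6063, -0.1375, 0.2148]
ee_rot: [[-0.156, -0.874, -0.461], [-0.988, 0.138, 0.072], [0.0, 0.467, -0.884]]
wrist_force: [-0.2, -0.3, -2.0]
gripper_width: 0.5
gripper_force: 30.0
```

```bash
python3 - <<'E'
from rk import *
from nest import nest
from station import capture
c=capture('wrist');pickle.dump(c,open('w3.pkl','wb'));cv2.imwrite('pics/w3.png',c['pixels'])
nest(c,(55,60,20),(92,255,255))
nest(pickle.load(open('side0.pkl','rb')),(50,60,20),(92,255,255))
delta([.523,-.307,.22],rot(182.8))
E
```

```text
outer [525.5  70. ] [ 42.5 127.2] 62.4 [244 314] [317 343]
outer [ 635.9 -293.6] [34.1 45.5] 89.2 [70  0] [133  47]
t 4.97 w 0.503 pos [ 0.6052 -0.1371  0.2132] delta [ 0.487  0.051 -0.201] [18.07  5.15  1.96] angle 30.3
```

View pics/w3.png

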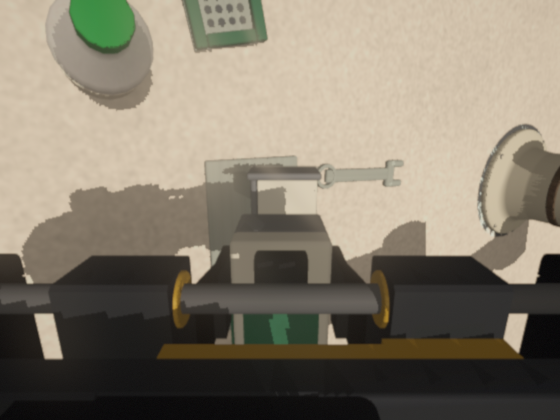

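The green module is held (44 mm opening, socket at (280,265)). The green nest is at the top edge (228,15) and the bottle cap at (102,17). I go upright, a little short of the nest, to measure both before placing.

```bash
python3 - <<'E'
from mv import *
delta([.515,-.25,.25],rot(182.8))
E
```

```text
t 4.97 w 0.503 pos [ 0.6052 -0.1371  0.2132] delta [ 0.487  0.051 -0.201] [12.56  8.04  0.1 ] angle 30.3
```

Request:
arm_command:
  deltas:
    - [0.487,0.051,-0.201,12.56,8.04,0.1,1]
    - [0.487,0.051,-0.201,12.56,8.04,0.1,1]
    - [0.487,0.051,-0.201,12.56,8.04,0.1,1]
    - [0.487,0.051,-0.201,12.56,8.04,0.1,1]
    - [0.487,0.051,-0.201,12.56,8.04,0.1,1]
    - [0.487,0.051,-0.201,12.56,8.04,0.1,1]
    - [0.487,0.051,-0.201,12.56,8.04,0.1,1]
    - [0.487,0.051,-0.201,12.56,8.04,0.1,1]

```text
time_s: 5.63
tcp_pos: [0.5146, -0.2495, 0.2485]
ee_rot: [[0.049, -0.999, -0.005], [-0.999, -0.049, 0.0], [-0.0, 0.005, -1.0]]
wrist_force: [0.1, 0.3, -1.8]
gripper_width: 0.501
gripper_force: 30.0
```

```bash
python3 - <<'E'
from rk import *
from nest import nest
from station import capture
delta([.515,-.25,.25],rot(182.8))
c=capture('wrist');pickle.dump(c,open('w4.pkl','wb'));cv2.imwrite('pics/w4.png',c['pixels'])
nest(c,(55,60,20),(92,255,255))
b=[k for k in blobs(mask(c,(45,180,60),(65,255,255)),100)]
for k in b:print('cap',k.min(0),k.max(0),cv2.minEnclosingCircle((cast(c,k,[0,0,.15],np.array([0,0,1.]))[:,:2]*1000).astype(np.float32)))
E
```

```text
t 5.63 w 0.501 pos [ 0.5146 -0.2495  0.2485] delta [0.005 0.    0.   ] [ 0.06 -0.04 -0.15] angle 0.3
outer [502.8 -53.4] [98.4 43.8] 3.6 [244 314] [317 342]
outer [ 717.5 -234.1] [39.1 38.5] 44.0 [ 90 173] [124 205]
```

View pics/w4.png

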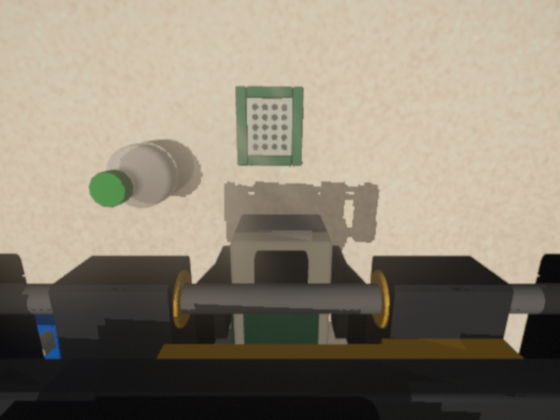

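The wrist view shows the green nest clear at columns 236–303, rows 86–166, with the cap at (111,188) left of it.

```bash
python3 - <<'E'
from nest import *
c=pickle.load(open('w4.pkl','rb'));Z=np.array([0,0,1.])
h=cv2.cvtColor(c['pixels'],cv2.COLOR_BGR2HSV);print(h[125,240],h[90,270],h[162,270],h[188,111])
nest(c,(45,50,20),(100,255,255))
m=mask(c,(45,50,20),(100,255,255));m[:,:200]=0;m[200:]=0
for k in blobs(m,50):
    r=cv2.minAreaRect((cast(c,k,[0,0,.012],Z)[:,:2]*1000).astype(np.float32));print(r,k.min(0),k.max(0))
print('cap',cast(c,[(111,188),(90,188),(132,188)],[0,0,.15],Z))
E
```

```text
[ 49  55 134] [ 52  60 128] [ 48  54 127] [ 57 117 144]
outer [502.9 -53.3] [99.6 45.3] 2.6 [244 314] [318 343]
outer [ 717.4 -234.7] [42.6 40.7] 31.0 [ 89 172] [125 206]
outer [ 528.5 -315.7] [72.7 83.8] 2.9 [236  87] [302 164]
((558.96044921875, -282.5844421386719), (9.229391098022461, 18.24343490600586), 2.801692247390747) [238 147] [246 163]
((528.5039672851562, -315.68572998046875), (72.70728302001953, 83.78752899169922), 2.8694007396698) [236  87] [302 164]
cap [[ 0.64228573 -0.26841256  0.15      ]
 [ 0.65803128 -0.26764868  0.15      ]
 [ 0.626529   -0.26917698  0.15      ]]
```

```bash
python3 - <<'E'
from nest import *
from station import sense
s=sense();T=np.array(s['ee_rot']);p=np.array(s['tcp_pos'])
c=pickle.load(open('w4.pkl','rb'));Z=np.array([0,0,1.])
nest(c,(36,40,20),(100,255,255))
g=cv2.cvtColor(c['pixels'],cv2.COLOR_BGR2GRAY)
for col in(245,262):print(col,list(g[204:262,col]))
print('row 236',list(g[225,215:245]),list(g[225,315:345]))
for z in(-.0137,.0303):
  for y in(-.022,.022):print(z,y,proj(c,p+T@np.array([.028,y,z])),'per mm',proj(c,p+T@np.array([.029,y,z])))
for sh in range(3): pass
h=cv2.cvtColor(c['pixels'],cv2.COLOR_BGR2HSV);print(h[125,230:240].tolist(),h[158:170,270].tolist(),h[82:90,270].tolist(),h[125,298:308].tolist())
E
```

```text
outer [502.8 -54.1] [101.4  46.8] 2.6 [243 313] [318 343]
outer [ 713.7 -236.8] [52.8 41.6] 28.6 [ 89 170] [132 206]
outer [ 528.8 -315.1] [73.6 84.9] 2.9 [236  87] [302 165]
inner [ 529.3 -315.6] [54.5 65.3] 2.8 [245  96] [293 156]
245 [np.uint8(132), np.uint8(131), np.uint8(131), np.uint8(130), np.uint8(130), np.uint8(130), np.uint8(130), np.uint8(130), np.uint8(128), np.uint8(124), np.uint8(110), np.uint8(99), np.uint8(97), np.uint8(97), np.uint8(97), np.uint8(98), np.uint8(97), np.uint8(97), np.uint8(97), np.uint8(97), np.uint8(96), np.uint8(97), np.uint8(97), np.uint8(97), np.uint8(97), np.uint8(97), np.uint8(96), np.uint8(98), np.uint8(105), np.uint8(110), np.uint8(112), np.uint8(112), np.uint8(112), np.uint8(112), np.uint8(112), np.uint8(112), np.uint8(114), np.uint8(118), np.uint8(122), np.uint8(123), np.uint8(124), np.uint8(124), np.uint8(124), np.uint8(124), np.uint8(123), np.uint8(124), np.uint8(123), np.uint8(123), np.uint8(123), np.uint8(122), np.uint8(123), np.uint8(122), np.uint8(122), np.uint8(122), np.uint8(121), np.uint8(121), np.uint8(121), np.uint8(121)]
262 [np.u
[... 1960 characters left out ...]
9 206.27766582]]
0.0303 0.022 [[318.51199455 208.01196977]] per mm [[318.56957466 206.26342746]]
[[21, 39, 209], [20, 40, 209], [20, 41, 209], [20, 43, 209], [19, 43, 208], [20, 45, 200], [27, 42, 164], [40, 49, 141], [46, 52, 137], [48, 53, 135]] [[52, 59, 126], [51, 57, 126], [50, 56, 127], [49, 54, 127], [48, 54, 127], [47, 54, 128], [42, 51, 126], [28, 45, 142], [19, 48, 187], [17, 45, 204], [18, 45, 206], [19, 43, 206]] [[18, 45, 209], [18, 45, 209], [18, 46, 210], [19, 45, 202], [25, 45, 166], [42, 51, 134], [51, 57, 129], [52, 58, 128]] [[55, 60, 128], [57, 58, 127], [56, 61, 125], [51, 57, 120], [27, 47, 142], [18, 47, 197], [18, 45, 211], [18, 45, 212], [18, 44, 213], [18, 44, 213]]
```

```bash
python3 - <<'E'
from nest import *
from station import sense,capture
s=sense();T=np.array(s['ee_rot']);p=np.array(s['tcp_pos']);Z=np.array([0,0,1.])
o=np.zeros((590,800,3),np.uint8)
for i,n in enumerate(('scene','side')):
    c=capture(n);pickle.dump(c,open(n+'5.pkl','wb'));m=mask(c,(36,60,15),(95,255,255))
    print(n)
    for k in blobs(m,60):
        r=cv2.minAreaRect((cast(c,k,[0,0,.012],Z)[:,:2]*1000).astype(np.float32));print(np.round(r[0]),np.round(r[1]),round(r[2]),k.min(0),k.max(0))
    # predicted outlines drawn on zoom: nest top rim corners & module corners from wrist estimates
    a=np.radians(2.9);A=np.array([[np.cos(a),-np.sin(a)],[np.sin(a),np.cos(a)]])
    nc=[np.r_[np.array([.529,-.3155])+A@np.array([x,y]),.012] for x,y in((-.0375,-.0435),(.0375,-.0435),(.0375,.0435),(-.0375,.0435))]
    mc=[p+T@np.array([x,y,-.0137]) for x,y in((-.028,-.022),(.028,-.022),(.028,.022),(-.028,.022))]
    f=4;b=proj(c,p)[0];u0,v0=int(b[0]-75),int(b[1]-35)
    if n=='side':u0-=10
    z=cv2.resize(c['pixels'][v0:v0+72,u0:u0+190],None,fx=f,fy=f,interpolation=2)
    for P,col in((nc,(255,0,255)),(mc,(255,255,0))):
        q=((proj(c,P)-[u0,v0]+.5)*f).astype(int);cv2.polylines(z,[q],True,col,1)
    o[i*292:i*292+z.shape[0],:z.shape[1]]=z
cv2.imwrite('pics/z5.png',o)
E
```

```text
scene
[ 523. -315.] [89. 88.] 4 [ 94 202] [140 230]
[668.  27.] [54. 96.] 74 [258 257] [291 298]
[504. 124.] [ 50. 102.] 75 [310 204] [338 238]
side
[703.  17.] [ 47. 141.] 60 [208 185] [229 213]
[531. 116.] [ 49. 115.] 61 [218 227] [244 262]
[ 914. -583.] [ 38. 109.] 40 [311 120] [321 129]
[ 523. -305.] [70. 83.] 2 [341 172] [377 188]
```

View pics/z5.png

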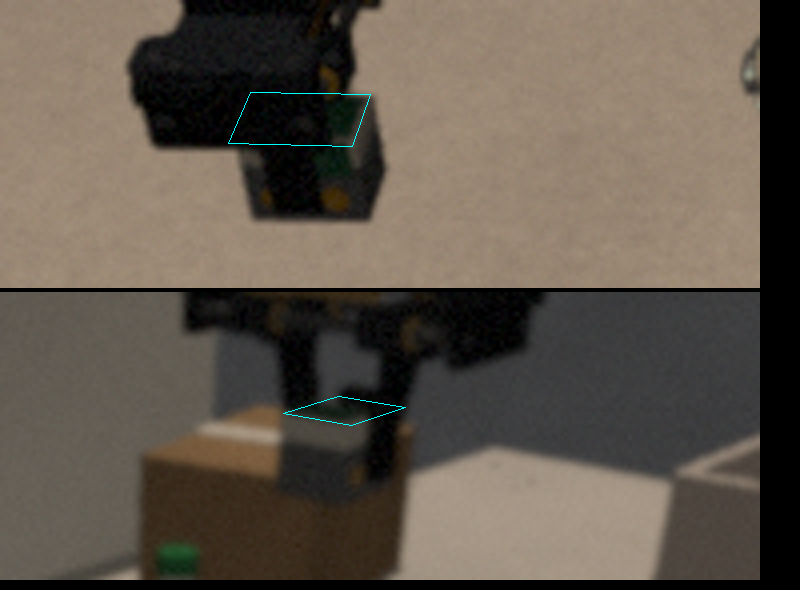

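The overlay shows the held module sitting about 3 mm toward +y of the TCP, and the wrist view agrees. I allow for that. The bottle at (0.642,-0.268) may touch the gripper body, so I descend about 18 mm short in x and slide in above the rim.

```bash
python3 - <<'E'
from mv import *
delta([.511,-.318,.13],rot(182.9));delta([.511,-.318,.049],rot(182.9))
E
```

```text
t 5.78 w 0.499 pos [ 0.5153 -0.2493  0.2483] delta [ 0.005  0.    -0.001] [ 6.84  0.71 11.83] angle 0.3
t 5.78 w 0.499 pos [ 0.5153 -0.2493  0.2483] delta [ 0.005  0.    -0.001] [ 6.84  0.67 19.93] angle 0.3
```

Request:
arm_command:
  deltas:
    - [0.005,0,0,3.5,0.6,1,1]
    - [0.005,0,0,6.84,0.71,3,1]
    - [0.005,0,0,6.84,0.71,7,1]
    - [0.005,0,0,6.84,0.71,11,1]
    - [0.005,0,0,6.84,0.7,14.5,1]
    - [0.005,0,0,6.84,0.7,17.5,1]
    - [0.005,0,0,6.84,0.7,19.5,1]
    - [0.005,0,0,6.84,0.7,19.9,1]

```text
time_s: 6.45
tcp_pos: [0.5079, -0.3173, 0.0451]
ee_rot: [[0.049, -0.999, -0.008], [-0.999, -0.049, 0.003], [-0.004, 0.007, -1.0]]
wrist_force: [-0.2, -0.7, -3.0]
gripper_width: 0.502
gripper_force: 30.0
```

```bash
python3 - <<'E'
from mv import *
delta([.529,-.318,.049],rot(182.9));print(sense()['wrist_force'])
from nest import *
from station import capture
c=capture('wrist');pickle.dump(c,open('w6.pkl','wb'))
nest(c,(36,40,15),(100,255,255))
E
```

```text
t 6.45 w 0.502 pos [ 0.5079 -0.3173  0.0451] delta [ 0.007  0.004 -0.002] [ 0.17 -2.1  -0.4 ] angle 0.5
[-0.24988055 -0.6783602  -3.04350928]
outer [ 504.4 -266.3] [47.3 21.8] 2.5 [243 313] [318 343]
outer [ 529.5 -328.1] [74.1 62.5] 2.7 [174 180] [308 283]
```

Request:
arm_command:
  deltas:
    - [0.007,0.004,-0.002,0.15,-0.4,-0.35,1]
    - [0.007,0.004,-0.002,0.15,-0.9,-0.35,1]
    - [0.007,0.004,-0.002,0.15,-1.4,-0.35,1]
    - [0.007,0.004,-0.002,0.15,-1.8,-0.35,1]
    - [0.007,0.004,-0.002,0.15,-2.1,-0.35,1]
    - [0.007,0.004,-0.002,0.15,-2.1,-0.35,1]
    - [0.007,0.004,-0.002,0.15,-2.1,-0.35,1]

```text
time_s: 7.08
tcp_pos: [0.5315, -0.3192, 0.0546]
ee_rot: [[0.051, -0.999, 0.01], [-0.999, -0.051, -0.004], [0.005, -0.01, -1.0]]
wrist_force: [-0.1, 0.3, -1.7]
gripper_width: 0.507
gripper_force: 30.0
```

```bash
python3 - <<'E'
from mv import *
delta([.529,-.3185,.0345],rot(182.8));print(sense()['wrist_force'])
from nest import *
from station import capture
c=capture('wrist');pickle.dump(c,open('w7.pkl','wb'))
nest(c,(36,40,15),(100,255,255))
g=cv2.cvtColor(c['pixels'],cv2.COLOR_BGR2GRAY)
print(g[190:250:1,270].tolist());print(g[225,210:245].tolist(),g[225,315:350].tolist())
for b in blobs(mask(c,(36,60,15),(100,255,255)),100):
    print(b.min(0),b.max(0))
cv2.imwrite('pics/w7.png',c['pixels'])
E
```

```text
t 7.08 w 0.507 pos [ 0.5315 -0.3192  0.0546] delta [-0.01  -0.005  0.002] [-0.09  0.27  2.01] angle 0.6
[-0.07294302  0.2743289  -1.67729146]
outer [ 528.3 -262.1] [49.5 22.9] 3.4 [243 313] [318 343]
outer [ 529.7 -337.1] [73.4 44.9] 2.4 [223 183] [348 255]
[106, 105, 105, 104, 103, 103, 102, 102, 101, 100, 98, 97, 114, 146, 159, 162, 162, 155, 129, 103, 96, 94, 92, 86, 77, 71, 70, 69, 70, 68, 68, 69, 68, 68, 69, 69, 69, 68, 69, 73, 84, 96, 98, 101, 103, 104, 105, 100, 98, 98, 100, 106, 111, 114, 115, 116, 116, 116, 116, 109]
[172, 145, 129, 128, 127, 127, 126, 127, 127, 127, 127, 124, 113, 97, 90, 90, 90, 90, 89, 88, 88, 88, 87, 87, 87, 86, 86, 86, 85, 85, 84, 85, 86, 85, 84] [75, 76, 76, 76, 77, 76, 77, 75, 76, 83, 88, 77, 66, 66, 67, 67, 67, 67, 66, 65, 64, 64, 64, 64, 64, 63, 63, 64, 63, 63, 62, 79, 107, 117, 117]
[244 314] [317 343]
[244 184] [347 250]
```

View pics/w7.png

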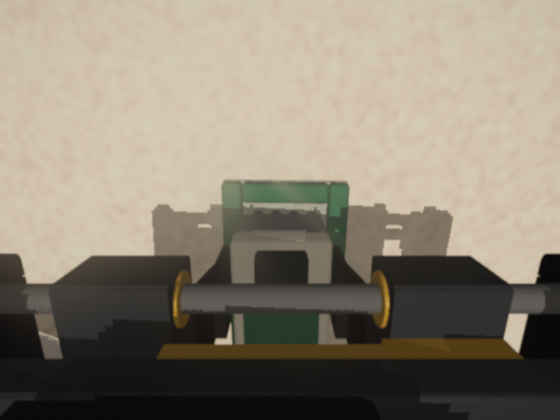

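The wrist view shows the module centred over the pocket in y and about 2 mm too far in +x (rim columns 223–348, module about 241–322). I correct that while lowering slowly.

Request:
arm_command:
  deltas:
    - [-0.01,-0.005,0.002,0,0.25,0.3,1]
    - [-0.01,-0.005,0.002,0,0.25,0.5,1]
    - [-0.01,-0.005,0.002,0,0.25,0.7,1]
    - [-0.01,-0.005,0.002,0,0.25,0.8,1]
    - [-0.01,-0.005,0.002,0,0.25,0.8,1]
    - [-0.01,-0.005,0.002,0,0.25,0.8,1]

```text
time_s: 7.63
tcp_pos: [0.5288, -0.3195, 0.0461]
ee_rot: [[0.049, -0.999, -0.001], [-0.999, -0.049, 0.0], [-0.0, 0.001, -1.0]]
wrist_force: [0.2, -0.1, -1.5]
gripper_width: 0.499
gripper_force: 30.0
```

```bash
python3 - <<'E'
from mv import *
delta([.529,-.319,.0345],rot(182.7));print(sense()['wrist_force'])
E
```

```text
t 7.63 w 0.499 pos [ 0.5288 -0.3195  0.0461] delta [0.001 0.    0.002] [-0.04 -0.03  1.16] angle 0.1
[ 0.15944035 -0.09881401 -1.48687253]
```

Request:
arm_command:
  deltas:
    - [0,0,0,0,0,0.25,1]
    - [0,0,0,0,0,0.5,1]
    - [0,0,0,0,0,0.7,1]
    - [0,0,0,0,0,0.85,1]
    - [0,0,0,0,0,1.0,1]
    - [0,0,0,0,0,1.1,1]
    - [0,0,0,0,0,1.1,1]

```text
time_s: 8.22
tcp_pos: [0.5287, -0.3194, 0.035]
ee_rot: [[0.049, -0.999, -0.001], [-0.999, -0.049, 0.001], [-0.001, 0.001, -1.0]]
wrist_force: [-0.0, 0.2, -0.9]
gripper_width: 0.502
gripper_force: 30.0
```

Request:
arm_command:
  deltas:
    - [0,0,0,0,0,0.05,1]
    - [0,0,0,0,0,0.1,1]
    - [0,0,0,0,0,0.1,1]

```text
time_s: 8.47
tcp_pos: [0.5288, -0.3194, 0.0342]
ee_rot: [[0.049, -0.999, -0.001], [-0.999, -0.049, 0.0], [-0.0, 0.001, -1.0]]
wrist_force: [0.3, -0.7, -2.1]
gripper_width: 0.501
gripper_force: 30.0
```

Request:
arm_command:
  deltas:
    - [0,0,0,0,0,0.05,1]
    - [0,0,0,0,0,0.1,1]
    - [0,0,0,0,0,0.1,1]

```text
time_s: 8.72
tcp_pos: [0.5289, -0.3195, 0.0339]
ee_rot: [[0.049, -0.999, -0.001], [-0.999, -0.049, 0.0], [-0.0, 0.0, -1.0]]
wrist_force: [-0.8, 1.2, 2.5]
gripper_width: 0.502
gripper_force: 30.0
```

Contact comes at the floor height (on the rim it would read 8 mm higher). I release and lift.

Request:
arm_command:
  deltas:
    - [0,0,0,0,0,0,-0.2]
    - [0,0,0,0,0,0,-0.6]
    - [0,0,0,0,0,0,-0.8]
    - [0,0,0,0,0,0,-0.8]
    - [0,0,0,0,0,-2,-0.8]
    - [0,0,0,0,0,-5,-0.8]
    - [0,0,0,0,0,-9,-0.8]
    - [0,0,0,0,0,-13,-0.8]

```text
time_s: 9.38
tcp_pos: [0.5282, -0.3193, 0.1638]
ee_rot: [[0.049, -0.999, -0.003], [-0.999, -0.049, 0.001], [-0.001, 0.003, -1.0]]
wrist_force: [0.1, -1.0, -0.1]
gripper_width: 0.89
gripper_force: 0.0
```

```bash
python3 - <<'E'
from rk import *
Pm=np.array([.5449,-.0582,.08]);r=Pm-.067*yd;delta(r+.131*n-.03*yd,R);delta([.56,-.24,.26],rot(182.7))
E
```

```text
t 9.38 w 0.89 pos [ 0.5282 -0.3193  0.1638] delta [-0.484 -0.049  0.199] [-34.27 -10.91  -3.18] angle 30.1
t 9.38 w 0.89 pos [ 0.5282 -0.3193  0.1638] delta [0.003 0.001 0.002] [-7.78 -3.53 -9.62] angle 0.2
```

Request:
arm_command:
  deltas:
    - [0,0,0,-1,0.5,-3,-1]
    - [0,0,0,-4,1,-6,-1]
    - [0,0,0,-7.5,1.3,-9,-1]
    - [0,0,0,-7.5,1.3,-9,-1]
    - [0,0,0,-7.5,1.3,-9,-1]
    - [0,0,0,-7.5,1.3,-9,-1]

```text
time_s: 9.88
tcp_pos: [0.5122, -0.2449, 0.2531]
ee_rot: [[0.05, -0.999, -0.0], [-0.999, -0.05, 0.001], [-0.001, 0.0, -1.0]]
wrist_force: [0.5, -0.4, -0.6]
gripper_width: 1.002
gripper_force: 0.0
```

```bash
python3 - <<'E'
from rk import *
from nest import nest
from station import capture
c=capture('wrist');pickle.dump(c,open('w8.pkl','wb'));cv2.imwrite('pics/w8.png',c['pixels'])
nest(c,(36,40,15),(100,255,255))
s=sense();print(s['tcp_pos'])
# +view of module top plane z=.048: white/grey top edges
Z=np.array([0,0,1.]);
g=cv2.cvtColor(c['pixels'],cv2.COLOR_BGR2GRAY)
print(proj(c,[[.529,-.3155,.048],[.507,-.3155,.048],[.551,-.3155,.048],[.529,-.3435,.048],[.529,-.2875,.048]]))
Pm=np.array([.5449,-.0582,.08]);r=Pm-.067*yd;delta(r+.145*n-.0*yd,R)
E
```

```text
outer [ 714.5 -239.6] [51.6 41.2] 28.5 [ 89 163] [132 199]
outer [ 529.4 -306.4] [37.6 32.2] 2.9 [251 116] [284 145]
outer [ 528.8 -315.6] [73.5 85.3] 2.5 [235  82] [301 160]
inner [ 529.2 -315.7] [54.3 66.7] 2.9 [244  91] [292 152]
[ 0.511845   -0.24528921  0.25211846]
[[266.98327459 122.79827622]
 [288.32110635 123.90171441]
 [245.60544089 121.69276942]
 [268.0514514   93.96333412]
 [265.96299935 150.34013731]]
t 9.93 w 0.998 pos [ 0.5118 -0.2453  0.2521] delta [-0.484 -0.048  0.198] [-23.72 -12.24   4.41] angle 30.1
```

View pics/w8.png

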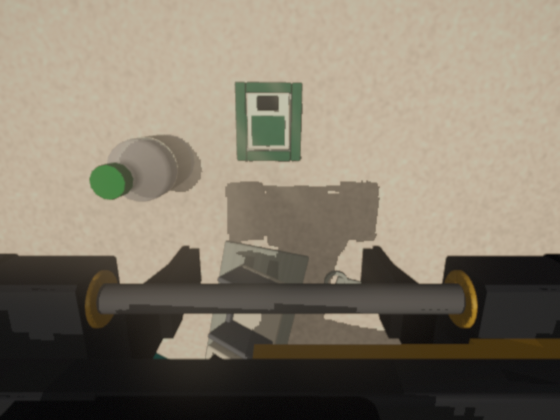

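The green module sits in its pocket with tag and socket up, centred, and the bottle has not moved. Now the red module.

Request:
arm_command:
  deltas:
    - [-0.484,-0.048,0.198,-23.9,-12.24,4.2,-1]
    - [-0.484,-0.048,0.198,-23.9,-12.24,4.2,-1]
    - [-0.484,-0.048,0.198,-23.9,-12.24,4.2,-1]
    - [-0.484,-0.048,0.198,-23.9,-12.24,4.2,-1]
    - [-0.484,-0.048,0.198,-23.9,-12.24,4.2,-1]
    - [-0.484,-0.048,0.198,-23.9,-12.24,4.2,-1]
    - [-0.484,-0.048,0.198,-23.9,-12.24,4.2,-1]
    - [-0.484,-0.048,0.198,-23.9,-12.24,4.2,-1]

```text
time_s: 10.6
tcp_pos: [0.6239, 0.0031, 0.206]
ee_rot: [[-0.149, -0.871, -0.468], [-0.989, 0.132, 0.069], [0.001, 0.473, -0.881]]
wrist_force: [0.4, -0.3, -0.5]
gripper_width: 1.0
gripper_force: 0.0
```

```bash
python3 - <<'E'
from rk import *
Pm=np.array([.5449,-.0582,.08]);r=Pm-.069*yd;delta(r+.131*n,R)
E
```

```text
t 10.6 w 1.0 pos [0.6239 0.0031 0.206 ] delta [ 0.004 -0.003  0.003] [0.36 0.15 1.25] angle 0.3
```

Request:
arm_command:
  deltas:
    - [0.004,-0.003,0.003,0.36,0.15,1.2,-1]
    - [0.004,-0.003,0.003,0.36,0.15,1.2,-1]
    - [0.004,-0.003,0.003,0.36,0.15,1.2,-1]

```text
time_s: 10.85
tcp_pos: [0.6148, -0.0044, 0.1998]
ee_rot: [[-0.158, -0.873, -0.461], [-0.987, 0.14, 0.073], [0.001, 0.467, -0.884]]
wrist_force: [-1.1, 0.5, -0.2]
gripper_width: 0.995
gripper_force: 0.0
```

```bash
python3 - <<'E'
from rk import *
Pm=np.array([.5449,-.0582,.08]);r=Pm-.069*yd;delta(r+.031*n,R)
E
```

```text
t 10.85 w 0.995 pos [ 0.6148 -0.0044  0.1998] delta [-0.003  0.001 -0.005] [-0.5  -0.22 10.34] angle 0.3
```

Request:
arm_command:
  deltas:
    - [0,0,0,0,0,0.3,-1]
    - [0,0,0,0,0,0.3,-1]
    - [0,0,0,0,0,0.3,-1]
    - [0,0,0,0,0,0.3,-1]

```text
time_s: 11.18
tcp_pos: [0.6142, -0.0032, 0.1991]
ee_rot: [[-0.157, -0.875, -0.457], [-0.988, 0.139, 0.073], [-0.001, 0.463, -0.886]]
wrist_force: [0.3, 0.2, -0.6]
gripper_width: 0.997
gripper_force: 0.0
```

```bash
python3 - <<'E'
from rk import *
Pm=np.array([.5449,-.0582,.08]);r=Pm-.069*yd;delta(r+.031*n,R)
E
```

```text
t 11.18 w 0.997 pos [ 0.6142 -0.0032  0.1991] delta [-0.007  0.002 -0.003] [-0.38 -0.21 10.24] angle 0.5
```

Request:
arm_command:
  deltas:
    - [-0.006,0.002,-0.003,-0.35,-0.2,2,-1]
    - [-0.006,0.002,-0.003,-0.35,-0.2,4,-1]
    - [-0.006,0.002,-0.003,-0.35,-0.2,5.5,-1]
    - [-0.006,0.002,-0.003,-0.35,-0.2,6.5,-1]
    - [-0.006,0.002,-0.003,-0.35,-0.2,7,-1]
    - [-0.006,0.002,-0.003,-0.35,-0.2,7,-1]
    - [-0.006,0.002,-0.003,-0.35,-0.2,7,-1]

```text
time_s: 11.77
tcp_pos: [0.585, 0.0054, 0.1365]
ee_rot: [[-0.152, -0.874, -0.462], [-0.988, 0.135, 0.071], [-0.0, 0.468, -0.884]]
wrist_force: [0.4, -0.5, 0.0]
gripper_width: 0.998
gripper_force: 0.0
```

```bash
python3 - <<'E'
from rk import *
Pm=np.array([.5449,-.0582,.08]);r=Pm-.069*yd;delta(r+.031*n,R)
E
```

```text
t 11.77 w 0.998 pos [0.585  0.0054 0.1365] delta [-0.002 -0.     0.001] [-0.01 -0.01  3.29] angle 0.1
```

Request:
arm_command:
  deltas:
    - [0,0,0,0,0,1.2,-1]
    - [0,0,0,0,0,2.2,-1]
    - [0,0,0,0,0,2.9,-1]
    - [0,0,0,0,0,3.25,-1]
    - [0,0,0,0,0,3.25,-1]
    - [0,0,0,0,0,3.25,-1]

```text
time_s: 12.27
tcp_pos: [0.5695, 0.0077, 0.1073]
ee_rot: [[-0.152, -0.873, -0.463], [-0.988, 0.135, 0.071], [0.0, 0.469, -0.883]]
wrist_force: [0.2, 0.1, 0.8]
gripper_width: 1.001
gripper_force: 0.0
```

Request:
arm_command:
  deltas:
    - [0,0,0,0,0,0,-0.3]
    - [0,0,0,0,0,0,0.0]
    - [0,0,0,0,0,0,0.2]
    - [0,0,0,0,0,0,1]
    - [0,0,0,0,0,0,1]
    - [0,0,0,0,0,0,1]
    - [0,0,0,0,0,0,1]
    - [0,0,0,0,0,0,1]

```text
time_s: 12.93
tcp_pos: [0.5696, 0.0078, 0.107]
ee_rot: [[-0.153, -0.873, -0.463], [-0.988, 0.135, 0.072], [-0.0, 0.468, -0.884]]
wrist_force: [0.9, 0.5, -0.9]
gripper_width: 0.501
gripper_force: 30.0
```

Gripped at 44 mm. Lift.

Request:
arm_command:
  deltas:
    - [0,0,0,0,0,-0.7,1]
    - [0,0,0,0,0,-2,1]
    - [0,0,0,0,0,-4,1]
    - [0,0,0,0,0,-6.5,1]
    - [0,0,0,0,0,-9,1]
    - [0,0,0,0,0,-11,1]
    - [0,0,0,0,0,-12,1]
    - [0,0,0,0,0,-12,1]

```text
time_s: 13.6
tcp_pos: [0.6267, -0.0011, 0.2153]
ee_rot: [[-0.153, -0.875, -0.459], [-0.988, 0.135, 0.072], [-0.001, 0.464, -0.886]]
wrist_force: [0.0, -0.4, -1.5]
gripper_width: 0.502
gripper_force: 30.0
```

```bash
python3 - <<'E'
from rk import *
delta([.468,.39,.25],rot(166.6))
E
```

```text
t 13.6 w 0.502 pos [ 0.6267 -0.0011  0.2153] delta [ 0.483 -0.018  0.079] [-36.23  20.78   7.02] angle 28.0
```

Request:
arm_command:
  deltas:
    - [0.483,-0.018,0.079,-36.3,18.0,5.6,1]
    - [0.483,-0.018,0.079,-36.3,18.0,5.6,1]
    - [0.483,-0.018,0.079,-36.3,18.0,5.6,1]
    - [0.483,-0.018,0.079,-36.3,18.0,5.6,1]
    - [0.483,-0.018,0.079,-36.3,18.0,5.6,1]
    - [0.483,-0.018,0.079,-36.3,18.0,5.6,1]
    - [0.483,-0.018,0.079,-36.3,18.0,5.6,1]
    - [0.483,-0.018,0.079,-36.3,18.0,5.6,1]

```text
time_s: 14.27
tcp_pos: [0.5184, 0.3156, 0.241]
ee_rot: [[-0.231, -0.973, -0.007], [-0.973, 0.231, -0.002], [0.004, 0.007, -1.0]]
wrist_force: [1.0, 0.5, -1.9]
gripper_width: 0.505
gripper_force: 30.0
```

```bash
python3 - <<'E'
from rk import *
delta([.499,.386,.25],rot(166.6))
E
```

```text
t 14.27 w 0.505 pos [0.5184 0.3156 0.241 ] delta [ 0.007 -0.004  0.001] [-6.4   3.52 -0.9 ] angle 0.4
```

Request:
arm_command:
  deltas:
    - [0.003,-0.002,0,-3,1.5,-0.4,1]
    - [0.003,-0.002,0,-4.5,2.5,-0.7,1]
    - [0.003,-0.002,0,-5,2.8,-0.7,1]
    - [0.003,-0.002,0,-5,2.8,-0.7,1]
    - [0.003,-0.002,0,-5,2.8,-0.7,1]
    - [0.003,-0.002,0,-5,2.8,-0.7,1]

```text
time_s: 14.77
tcp_pos: [0.5051, 0.3682, 0.248]
ee_rot: [[-0.233, -0.973, -0.003], [-0.973, 0.233, -0.001], [0.001, 0.003, -1.0]]
wrist_force: [-1.0, -0.2, -1.9]
gripper_width: 0.508
gripper_force: 30.0
```

```bash
cat > hand.py <<'E'
from nest import *
from mv import *
from station import capture
def hand(c):
    s=sense();T=np.array(s['ee_rot']);p=np.array(s['tcp_pos']);g=cv2.cvtColor(c['pixels'],cv2.COLOR_BGR2GRAY)
    print('profile rows 200-260, col 245:',g[200:256,245].tolist(),'\ncol 265:',g[200:256,265].tolist())
    print('pred top/bottom edge rows',proj(c,[p+T@np.array([.028,0,z]) for z in(-.0137,.0303)])[:,1].round(1))
E
python3 - <<'E'
from hand import *
delta([.499,.386,.25],rot(166.6))
c=capture('wrist');pickle.dump(c,open('w9.pkl','wb'));nest(c,(170,60,15),(8,255,255));hand(c)
E
```

```text
t 14.77 w 0.508 pos [0.5051 0.3682 0.248 ] delta [ 0.003 -0.001 -0.001] [-1.59  1.01 -0.2 ] angle 0.2
outer [548.3 555.4] [ 44.9 101.4] 76.4 [243 312] [318 341]
outer [484.6 323.6] [85.  73.9] 76.5 [255 105] [321 181]
inner [484.5 323. ] [64.8 53.6] 76.6 [264 114] [311 172]
profile rows 200-260, col 245: [139, 139, 139, 139, 138, 137, 133, 118, 106, 103, 103, 103, 104, 103, 103, 104, 104, 104, 105, 105, 105, 108, 114, 122, 125, 126, 126, 127, 125, 123, 124, 132, 153, 173, 180, 166, 146, 136, 135, 134, 134, 134, 133, 133, 133, 132, 132, 132, 132, 132, 130, 131, 131, 130, 129, 129] 
col 265: [126, 127, 128, 128, 127, 127, 121, 100, 83, 78, 78, 79, 78, 78, 78, 78, 78, 77, 76, 78, 78, 82, 94, 106, 110, 111, 112, 112, 111, 111, 115, 128, 152, 175, 182, 166, 141, 129, 126, 127, 120, 96, 71, 61, 61, 60, 60, 60, 60, 60, 60, 61, 60, 59, 59, 59]
pred top/bottom edge rows [235.7 208.4]
```

Red nest reads (0.4845, 0.3233) at 166.6°, and the held module sits +1 mm along tool x. Go above the nest.

```bash
python3 - <<'E'
from mv import *
delta([.4848,.3243,.055],rot(166.6))
E
```

```text
t 14.82 w 0.502 pos [0.5054 0.3681 0.2482] delta [ 0.003 -0.001 -0.001] [ 4.72  0.93 19.33] angle 0.2
```

Request:
arm_command:
  deltas:
    - [0.002,0,0,2.5,0.5,2,1]
    - [0.002,0,0,4.7,0.93,5,1]
    - [0.002,0,0,4.7,0.93,8.5,1]
    - [0.002,0,0,4.7,0.93,12,1]
    - [0.002,0,0,4.7,0.93,15,1]
    - [0.002,0,0,4.7,0.93,17,1]
    - [0.002,0,0,4.7,0.93,18.2,1]
    - [0.002,0,0,4.7,0.93,18.7,1]

```text
time_s: 15.48
tcp_pos: [0.4844, 0.3239, 0.0593]
ee_rot: [[-0.233, -0.972, -0.003], [-0.972, 0.233, -0.003], [0.004, 0.002, -1.0]]
wrist_force: [-0.5, 0.4, -1.8]
gripper_width: 0.503
gripper_force: 30.0
```

Request:
arm_command:
  deltas:
    - [0,0,0,0,0,0.3,1]
    - [0,0,0,0,0,0.3,1]
    - [0,0,0,0,0,0.3,1]
    - [0,0,0,0,0,0.3,1]

```text
time_s: 15.82
tcp_pos: [0.4856, 0.3267, 0.06]
ee_rot: [[-0.231, -0.973, 0.002], [-0.973, 0.231, 0.002], [-0.003, -0.001, -1.0]]
wrist_force: [-0.1, 0.6, -2.7]
gripper_width: 0.51
gripper_force: 30.0
```

```bash
python3 - <<'E'
from hand import *
delta([.4848,.3243,.035],rot(166.6))
c=capture('wrist');nest(c,(170,60,15),(8,255,255));cv2.imwrite('pics/w10.png',c['pixels'])
E
```

```text
t 15.82 w 0.51 pos [0.4856 0.3267 0.06  ] delta [-0.001  0.003  0.   ] [0.26 0.03 2.5 ] angle 0.2
outer [498.9 385.6] [22.8 51.3] 76.7 [243 312] [318 341]
outer [479.9 304.4] [49.1 74.4] 76.7 [218 168] [342 246]
```

Request:
arm_command:
  deltas:
    - [0,0.002,0,0.15,0.03,0.5,1]
    - [0,0.002,0,0.28,0.03,0.9,1]
    - [0,0.002,0,0.28,0.03,1.2,1]
    - [0,0.002,0,0.28,0.03,1.4,1]
    - [0,0.002,0,0.28,0.03,1.4,1]
    - [0,0.002,0,0.28,0.03,1.4,1]

```text
time_s: 16.37
tcp_pos: [0.484, 0.3236, 0.0444]
ee_rot: [[-0.231, -0.973, -0.001], [-0.973, 0.231, -0.002], [0.002, 0.0, -1.0]]
wrist_force: [-0.2, 0.6, -1.9]
gripper_width: 0.502
gripper_force: 30.0
```

```bash
python3 - <<'E'
from hand import *
delta([.4846,.324,.035],rot(166.6))
E
```

```text
t 16.37 w 0.502 pos [0.484  0.3236 0.0444] delta [ 0.    -0.002  0.001] [-0.06 -0.05  0.94] angle 0.1
```

Request:
arm_command:
  deltas:
    - [0,0,0,-0.04,-0.04,0.2,1]
    - [0,0,0,-0.04,-0.04,0.4,1]
    - [0,0,0,-0.04,-0.04,0.6,1]
    - [0,0,0,-0.04,-0.04,0.75,1]
    - [0,0,0,-0.04,-0.04,0.85,1]
    - [0,0,0,-0.04,-0.04,0.95,1]
    - [0,0,0,-0.04,-0.04,1.0,1]
    - [0,0,0,-0.04,-0.04,1.0,1]

```text
time_s: 17.03
tcp_pos: [0.4844, 0.3239, 0.0346]
ee_rot: [[-0.231, -0.973, -0.0], [-0.973, 0.231, -0.002], [0.002, 0.0, -1.0]]
wrist_force: [-0.7, 0.4, -2.2]
gripper_width: 0.505
gripper_force: 30.0
```

Request:
arm_command:
  deltas:
    - [0,0,0,0,0,0.05,1]
    - [0,0,0,0,0,0.1,1]
    - [0,0,0,0,0,0.1,1]

```text
time_s: 17.28
tcp_pos: [0.4846, 0.324, 0.0339]
ee_rot: [[-0.231, -0.973, -0.0], [-0.973, 0.231, -0.001], [0.001, -0.0, -1.0]]
wrist_force: [0.2, -0.8, -1.2]
gripper_width: 0.503
gripper_force: 30.0
```

Request:
arm_command:
  deltas:
    - [0,0,0,0,0,0.05,1]
    - [0,0,0,0,0,0.1,1]
    - [0,0,0,0,0,0.1,1]

```text
time_s: 17.53
tcp_pos: [0.4846, 0.324, 0.0338]
ee_rot: [[-0.231, -0.973, 0.0], [-0.973, 0.231, -0.001], [0.001, -0.0, -1.0]]
wrist_force: [-1.9, -0.9, 4.8]
gripper_width: 0.5
gripper_force: 30.0
```

Contact at the floor (z no longer falls, force +6 N). Release, lift and back off.

Request:
arm_command:
  deltas:
    - [0,0,0,0,0,0,-0.2]
    - [0,0,0,0,0,0,-0.6]
    - [0,0,0,0,0,0,-0.8]
    - [0,0,0,0,0,0,-0.8]
    - [0,0,0,0,0,-2,-0.8]
    - [0,0,0,0,0,-5,-0.8]
    - [0,0,0,0,0,-9,-0.8]
    - [0,0,0,0,0,-13,-0.8]

```text
time_s: 18.2
tcp_pos: [0.4841, 0.3235, 0.1632]
ee_rot: [[-0.231, -0.973, -0.002], [-0.973, 0.231, -0.004], [0.004, 0.001, -1.0]]
wrist_force: [0.8, 1.4, 0.6]
gripper_width: 0.89
gripper_force: 0.0
```

Request:
arm_command:
  deltas:
    - [0,0,0,-1,0,-3,-1]
    - [0,0,0,-4,0,-6,-1]
    - [0,0,0,-6.5,0,-8.5,-1]
    - [0,0,0,-6.5,0,-8.5,-1]
    - [0,0,0,-6.5,0,-8.5,-1]
    - [0,0,0,-6.5,0,-8.5,-1]

```text
time_s: 18.7
tcp_pos: [0.4988, 0.3869, 0.2462]
ee_rot: [[-0.231, -0.973, -0.002], [-0.973, 0.231, -0.003], [0.004, 0.002, -1.0]]
wrist_force: [-0.6, -0.1, -0.9]
gripper_width: 0.996
gripper_force: 0.0
```

```bash
python3 - <<'E'
from hand import *
Z=np.array([0,0,1.])
def tag(c,m,nc,yaw):
    # tag blob inside pocket: cast to module top z=.048
    for k in blobs(m,80):
        P=cast(c,k,[0,0,.048],Z)[:,:2]*1000
        r=cv2.minAreaRect(P.astype(np.float32))
        if max(r[1])<50:
            a=np.radians(yaw);d=np.array(r[0])-nc;print('tag in nest frame',np.round([d@[np.cos(a),np.sin(a)],d@[-np.sin(a),np.cos(a)]],1),np.round(r[1],1),round(r[2],1),k.min(0),k.max(0))
print(sense()['tcp_pos'],sense()['gripper_width'])
c=capture('wrist');m=mask(c,(170,60,15),(8,255,255));nest(c,(170,60,15),(8,255,255));tag(c,m,np.array([484.4,323]),166.6)
w=pickle.load(open('w8.pkl','rb'));print('green');tag(w,mask(w,(36,40,15),(100,255,255)),np.array([529,-315.6]),182.8)
sc=capture('scene');s0=pickle.load(open('scene0.pkl','rb'))
for n,c2 in(('0',s0),('now',sc)):
    for k in blobs(mask(c2,(19,150,90),(32,255,255)),100):
        if k[:,1].mean()<215:print('yellow',n,k.mean(0).round(2))
E
```

```text
[0.49882413 0.38692401 0.24619881] 0.9963109915240317
outer [486. 333.] [33.4 36.9] 77.4 [263 123] [296 153]
outer [484.4 323.2] [84.7 73.9] 76.6 [246  89] [312 167]
inner [484.4 323.2] [64.1 53.5] 76.6 [255  99] [303 158]
green
tag in nest frame [-170.   -60.3] [46.8 37.4] 28.5 [ 89 163] [132 199]
yellow 0 [235.55 197.39]
yellow now [235.54 197.39]
```

Both modules are flat in their pockets: tag sizes match the seated height, yaw errors are under 1°, and the floor contact height was the same for both. The yellow module has not moved. Handing in.

```bash
python3 -c "
from station import finish_job
print(finish_job())"
```

```text
the job is handed in; nothing more can be done
None
```

I seated the green and red modules flat in their nests and released them, left the yellow module in its slot, and handed the job in at about 19 s; the hand-in returned no verdict.

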